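# Close the reaming jig: seat the guide plate and lock it with the forked keeper

### The job

Two white spacers are already loaded in the reaming jig. Lower the aluminium guide plate over the jig's two locating pins, large hole on the large pin, until it lies flush on both end blocks; then lay the red-finned forked keeper on the plate and slide it under the head of the centre stud until it is fully home, so that the plate cannot lift when the reamer is drawn out. Set both parts down without dropping them, let go, and leave the other things on the bench where they are.

Things in the scene. Friction and masses are not known exactly. Their poses are not given: they have to be found in the camera images.
- jig: the reaming jig, screwed to the bench: dark steel foot 84 (x) x 176 (y) x 12 mm; on it two blue end blocks 50 x 26 mm at y = +66 and -66 mm, whose ground tops at z = 44 mm are the plate's seats, each with an upright pin; between them a centre stud at x = y = 0 and two nests, each with a white spacer (tops at 40 mm, below the plate). Origin: centre of the foot's underside; z up
- seat_large (a point): point on the jig: axis of the large locating pin at the height of the seat (z = 44 mm), at jig y = +66 mm. The pin is 14 mm in diameter, stands 18 mm above the seat, with a bullet nose over the last 7 mm
- seat_small (a point): point on the jig: axis of the small locating pin at the height of the seat (z = 44 mm), at jig y = -66 mm. The pin is 10 mm in diameter, stands 18 mm above the seat, with a bullet nose over the last 7 mm
- stud (a point): point on the jig: axis of the centre stud at z = 56 mm, the height of the seated plate's top. The stud's neck is 10 mm in diameter; its round domed dark head, 20 mm in diameter, has its underside at z = 65 mm and its top at 76.5 mm: 9 mm stay free between seated plate and head
- plate: loose aluminium guide plate 64 (x) x 164 (y) x 12 (z) mm, flat on the bench left of the jig, turned under 40 degrees from the jig's direction. Origin: centre of its underside. Holes along y: 15.6 mm at +66 mm (large pin), 11.6 mm at -66 (small pin), 27.6 mm at 0 (passes the stud head), 11.6 mm at +36 and -36 (dark-ringed guide bushes). Grip it across its width at the middle; 0.35 kg
- hole_large (a point): point on the plate: centre of the large pin hole at the underside, plate (0, +66, 0) mm
- hole_small (a point): point on the plate: centre of the small pin hole at the underside, plate (0, -66, 0) mm
- keeper: loose forked keeper, flat on the bench right of the jig: steel plate 6 mm thick, 43 mm wide (y), with a slot 13 mm wide open to its +x end and an upright red fin. Origin: at the underside in the slot, 6.5 mm before the slot's closed end; it lies on the stud's axis (within 1.5 mm) when home. Rounded fork tips at x = +20 mm, tail at x = -56 mm. 0.16 kg
- fin (a point): point on the keeper: middle of the top edge of the red fin, keeper (-38, 0, 42) mm. The fin is 28 mm long (x), 10 mm thick (y), and rises from z = 6 to 42 mm. The keeper goes on from the jig's -x side (the long side nearest the robot), moving along the jig's +x, with the fin staying on the -x side
- spacer_a: bystander: loose white flanged spacer, 32 mm wide, 18 mm high, nearer to the robot than the jig; origin at the centre of its underside
- spacer_b: bystander: loose white flanged spacer, 32 mm wide, 22 mm high, nearer to the robot than the jig; origin at the centre of its underside
- bush: bystander: loose steel bush, 25 mm in diameter, 22 mm high, nearer to the robot than the jig; origin at the centre of its underside
- driver: bystander: screwdriver with a blue handle, 171 mm long, 22 mm high, lying behind the jig; origin at the centre of its underside
There are look-alikes about, which are no part of the job. Several things have the shape of the keeper; the one meant has the colours described above.

How it is judged:
On the way, in this order (a step that is already met when the one before it is completed fails the run):
1. the guide plate lies flush on both end blocks, over both pins, and is let go (horizontal distance between hole_large and seat_large below 0.0035 m and horizontal distance between hole_small and seat_small below 0.0035 m and z of each of hole_large, hole_small in the frame of jig below 0.0458 m and angle between plate's own z axis and vertical below 0.025 rad and contact force between the fingers and plate below 0.1 N), for 0.2 s.
2. the keeper lies under the stud head, fully home on the seated plate (horizontal distance between hole_large and seat_large below 0.0035 m and horizontal distance between hole_small and seat_small below 0.0035 m and z of each of hole_large, hole_small in the frame of jig below 0.0458 m and angle between plate's own z axis and vertical below 0.025 rad and horizontal distance between keeper and stud below 0.005 m and z of keeper in the frame of plate between 0.009 and 0.0145 m and angle between keeper's own z axis and vertical below 0.06 rad), for 0.2 s.
At the end, for the whole second after the job is handed in: The plate is seated: each pin hole is within 3.5 mm of its pin's axis, both ends rest less than 1.8 mm above the seats, tilt under 0.025 rad. The keeper is home: the middle of its slot is within 5 mm of the stud's axis, it lies flat (0.06 rad) on the plate, under the head. Both are at rest (all of step 2 and linear speed of each of plate, keeper below 0.02 m/s); the robot touches nothing.
It fails at once if the plate is dropped (falls free faster than 0.35 m/s, i.e. from more than about 6 mm) (contact force between the fingers and plate below 0.05 N and linear speed of plate above 0.35 m/s).
It fails at once if the keeper is dropped (falls free faster than 0.35 m/s) (contact force between the fingers and keeper below 0.05 N and linear speed of keeper above 0.35 m/s).
It fails at once if a loose spacer, the steel bush or the screwdriver is moved by more than 20 mm (distance of any of spacer_a, spacer_b, bush, driver from where it was at the start of the episode above 0.02 m).
It also fails if it takes over 69 s, if anything falls off the work surface, if the arm or the gripper's body presses on something with over 40 N, if the wrist force passes 120 N, or if a joint passes its speed limit or range.

### The arm

A 6-joint arm with a two-finger parallel gripper is mounted at the origin on the work surface; the furniture and walls round the work are solid. World frame = base frame: x ahead of the robot, y to its left, z up, the work surface at z = 0. Lengths are in m, angles in rad, forces in N, time in s.
With the tool pointing down it reaches from about 0.35 to 0.725 m from the base axis. Payload 6 kg.
Tool frame: the origin (TCP) lies at the very end of the fingers, on their centre line; the grasp point (between the pads) lies env.hold_point_z behind it (env.hold_point_z is the distance from the TCP to the grasp point, in m); z points along the fingers, y is the line along which they close (so a half turn about z gives the same grasp; the last joint's range is limited). The gripper opens to 85 mm and grips with 20 to 120 N. Pads are 22 mm wide; open, the fingers measure 114 mm over their backs; the gripper's body (76 mm by 85 mm) begins 54 mm behind the grasp point. The pads swing forward as they close: fully open they stand 13 mm farther back than shut.
Start: joints at [1.496, 0.04, 0.085, 0, -1.615, -0.334], TCP at [0.238, 0.551, 0.231] pointing down, gripper open.
Joint ranges: [-2.56, 2.56], [-1.29, 2.01], [-1.08, 1.49], [-3.29, 1.98], [-2.81, -0.18], [-2.99, 2.99]. Speed limits (rad/s): [2.57, 2.57, 3.01, 3.14, 3.14, 3.14].

### API

Orientations are given as a unit quaternion [x, y, z, w].
In Python, from plant import env gives the robot as it stands.
- The arm moves only by the tool move_arm, never from a script. Its arguments are lists of equal length, an entry for each row: "turn": the turn, a rotation vector about the tool's x, y, z in rad, a list of three; "xyz": the shift along the tool's x, y, z in mm, a list of three; "gripper": the closure, from -1 (fully open) to 1 (shut), so that 0 is half open. A call has exactly 5 rows; each row is the pose to reach, as a shift and turn from the pose commanded when the call began, along the tool's axes at that moment; what a row does not reach only later rows make up. A row lasts 1/10 s, in which the tool goes at most 50 mm and 8.59 degrees, less where a joint would pass 70% of its speed; a pose out of reach is approached as far as the arm can. A call with a gripper value outside its range is refused whole. The fingers move at their own pace and stop on an object; "newtons" is the grip in N (left out, the last holds). Time passes only in rows, so rows that repeat a pose let the fingers close, or fill a call up. It gives the time, the measured TCP pose, the force, the opening and the grip force at its end, in the units of the state.
- env.sense(): the state, without advancing time (a new reading comes with each control period).
- env.read_camera(name): name is "side" or "top"; returns the picture (480x640x3 uint8, blue, green, red); there is no depth.
- env.get_calibration(name): a dict with "fx", "fy", "cx", "cy" (pixels), "extrinsics" (4x4, takes a point from world to camera coordinates). Camera axes: x right, y up, looking along -z (the intrinsics and any distortion apply to the point x, -y, -z); pixel columns grow to the right and rows downward; lengths in m; the calibration is good to about 2 mm. A picture is of the moment at which its call begins. get_calibration takes no time and is no camera call.
- env.sign_off(): hands the job in; it is judged then, once.
The state is a dict: "t": time; "joints": joint angles; "qvel": joint speeds; "tau": joint torques, N m; "position": TCP position; "tool_rot": TCP orientation; "contact_force": force on the tool from outside, world axes, zero at the start; "ft_torque": the same for the moment, N m; "width": opening from 0.0 (shut) to 1.0 (fully open); "grip_force": force on a finger pad.
Only numpy, scipy, OpenCV 4.12 (cv2) and the standard library are available. Lean on these libraries where they do the work, as an engineer would, in place of code of your own. Each camera call takes 0.05 s, during which the arm holds its last target. There are 200 camera calls.

## Working session

There is one attempt and no reset: what is moved stays moved. The work goes in short steps, Python scripts to look and compute and a tool call to move; the robot and the scene stay as the last step left them, time stands still between calls to the robot, and variables do not carry over. Pictures are saved under pics/ and viewed, at most 10 in all, crops included, and the job is handed in when it is done.

Besides the shell and the picture viewer there is one more tool, called as a command line: name --argument value ..., lists and objects as JSON in quotes. move_arm: Moves the arm, as the interface text tells. Its arguments: {"type":"object","properties":{"turn":{"type":"array"},"xyz":{"type":"array"},"gripper":{"type":"array"},"newtons":{"type":"number"}},"required":["turn","xyz","gripper"]}

```bash
mkdir -p pics; ls; cat > h.py <<'E'
import numpy as np, cv2
from plant import env
from scipy.spatial.transform import Rotation as R
def ray(cam,u,v):
    c=env.get_calibration(cam);E=np.array(c["extrinsics"])
    d=np.array([(u-c["cx"])/c["fx"],-(v-c["cy"])/c["fy"],-1.0])
    Rm=E[:3,:3];return -Rm.T@E[:3,3],Rm.T@d
def onz(cam,u,v,z):
    o,d=ray(cam,u,v);return o+d*(z-o[2])/d[2]
def proj(cam,p):
    c=env.get_calibration(cam);E=np.array(c["extrinsics"]);q=E[:3,:3]@np.array(p)+E[:3,3]
    return np.array([c["cx"]+c["fx"]*q[0]/-q[2],c["cy"]-c["fy"]*q[1]/-q[2]])
E
python3 - <<'E'
from h import *
for n in("top","side"):
    cv2.imwrite(f"pics/{n}0.png",env.read_camera(n)); c=env.get_calibration(n);print({k:v for k,v in c.items()}); print(ray(n,320,240))
s=env.sense();print(s["t"],s["position"],s["tool_rot"],s["width"],env.hold_point_z)
E
```

```text
pics
{'fx': 563.2867141473066, 'fy': 563.2867141473066, 'cx': 309.6681719515302, 'cy': 231.11009228563495, 'extrinsics': array([[-0.00402896, -0.9999702 ,  0.00658513, -0.06687122],
       [ 0.98283449, -0.00274513,  0.18446907, -0.47432431],
       [-0.1844455 ,  0.00721531,  0.98281626, -1.48938482],
       [ 0.        ,  0.        ,  0.        ,  1.        ]])}
(array([ 0.19120254, -0.05742494,  1.55173014]), array([ 0.1688603 , -0.02551348, -0.9856068 ]))
{'fx': 558.5452292235863, 'fy': 558.5452292235863, 'cx': 318.9070630261753, 'cy': 247.80077125101974, 'extrinsics': array([[ 0.96813977, -0.25038474,  0.00358807, -0.4638995 ],
       [ 0.16217269,  0.63784747,  0.75289482, -0.09267931],
       [-0.19080202, -0.72832553,  0.65813107, -1.49037641],
       [ 0.        ,  0.        ,  0.        ,  1.        ]])}
(array([ 0.17978277, -1.14251729,  1.0523053 ]), array([ 0.19496137,  0.73674391, -0.64760895]))
0.1 [0.23832223 0.55031596 0.23036594] [ 9.79184434e-01 -2.02970875e-01 -9.52516940e-05  8.12178014e-04] 1.0039819686358336 0.0187
```

View pics/top0.png

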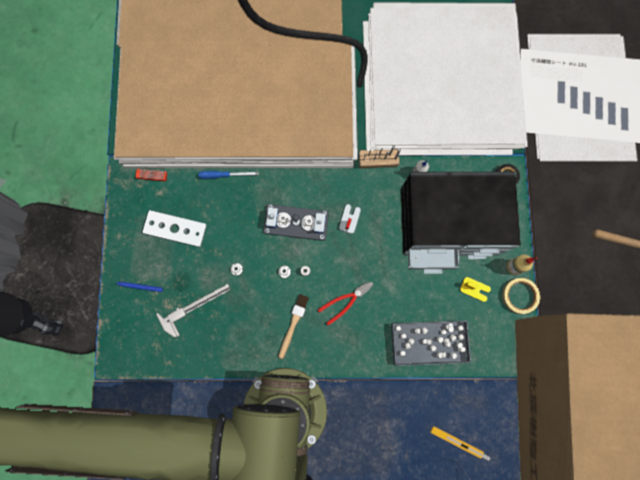

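View pics/side0.png

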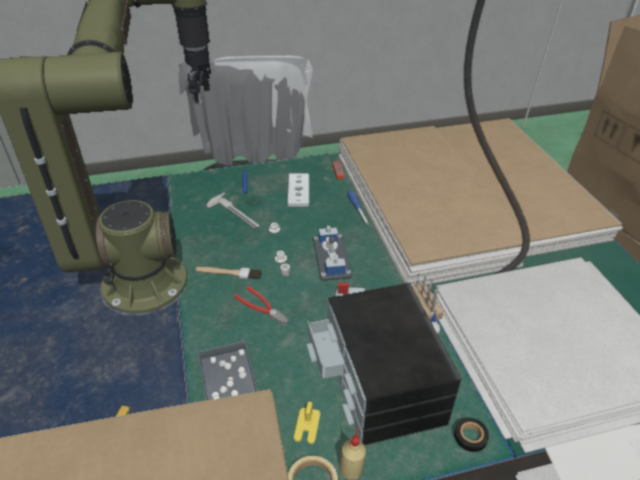

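Top view: the plate is at (175,228), the jig at (295,221), and a keeper-shaped part with a red fin at (349,219). A yellow keeper look-alike is at (475,289), and a red thing is at (151,174). I'll confirm with an enlarged crop and measure.

```bash
python3 - <<'E'
from h import *
t=cv2.imread("pics/top0.png");s=cv2.imread("pics/side0.png")
def z(im,x0,x1,y0,y1,f):return cv2.resize(im[y0:y1,x0:x1],None,fx=f,fy=f,interpolation=cv2.INTER_CUBIC)
W=np.zeros((600,800,3),np.uint8)
a=z(t,255,375,190,250,5);W[:300,:600]=a          # jig+keeper top, x5
b=z(t,135,215,200,255,4);W[300:520,:320]=b       # plate
c=z(s,300,375,220,300,4);W[300-20:600,320:620]=c # jig side
d=z(t,450,495,270,305,4);W[0:140,610:790]=d
cv2.imwrite("pics/crop1.png",W)
hsv=cv2.cvtColor(t,cv2.COLOR_BGR2HSV)
def comps(m,name,amin=15):
    n,l,st,ce=cv2.connectedComponentsWithStats(m.astype(np.uint8))
    for i in range(1,n):
        if st[i,4]>=amin:print(name,st[i],ce[i].round(1))
# plate
H,S,V=[hsv[...,i].astype(int) for i in range(3)]
roi=np.zeros(H.shape,bool);roi[160:290,110:380]=1
comps((S<60)&(V>150)&roi,"white")
comps((S>120)&(V>60)&((H<8)|(H>172))&roi,"red",5)
comps((S>60)&(H>100)&(H<125)&roi,"blue",5)
m=((S<60)&(V>140)&roi).astype(np.uint8)
cs,_=cv2.findContours(m,cv2.RETR_EXTERNAL,cv2.CHAIN_APPROX_NONE)
for k in cs:
    if cv2.contourArea(k)>80:
        r=cv2.minAreaRect(k);print(r, [onz("top",*p,0.012)[:2].round(4) for p in cv2.boxPoints(r)])
E
```

```text
white [120 160  41   3  57] [141.  160.4]
white [166 160  36   2  46] [183.4 160.2]
white [243 161  14   2  27] [249.3 161.5]
white [123 160 230   7 694] [261.9 163.6]
white [230 172  27   3  69] [243.6 173.1]
white [266 205  25  23 339] [277.4 217.7]
white [341 204  20  29 291] [350.9 217.2]
white [ 143  210   63   37 1288] [174.2 227.9]
white [302 211  24  21 330] [314.4 221.9]
white [293 220   7   5  22] [296.3 222.3]
white [231 263  12  12 107] [236.4 268.7]
white [279 266  12  12 107] [284.6 271.5]
white [301 266   9   9  61] [305.  270.1]
white [361 283  11   7  45] [365.9 286.4]
white [217 284  12   6  31] [223.5 287.1]
red [135 169  32  12 118] [149.9 176.1]
red [346 219   5  10  26] [348.  223.3]
blue [198 171  32   8 215] [212.6 174.3]
blue [266 225  11   4  19] [272.  226.5]
blue [314 231   9   3  13] [317.7 232.1]
blue [116 282  47   8 211] [138.  285.8]
((284.5, 271.0), (11.0, 12.0), 0.0) [array([0.3525, 0.0158]), array([0.3856, 0.016 ]), array([ 0.3855, -0.0143]), array([ 0.3524, -0.0143])]
((236.5, 268.5), (11.0, 11.0), 90.0) [array([0.3916, 0.1479]), array([0.3915, 0.
[... 268 characters left out ...]
.268535614013672), 13.570433616638184) [array([0.4774, 0.3968]), array([0.5444, 0.3843]), array([0.5036, 0.2194]), array([0.4372, 0.2332])]
((278.5899963378906, 216.3699951171875), (23.617366790771484, 20.36467742919922), 8.130102157592773) [array([0.4984, 0.0544]), array([0.5561, 0.0469]), array([ 0.5463, -0.0187]), array([ 0.4888, -0.0108])]
((349.6467590332031, 218.34405517578125), (16.187265396118164, 27.106483459472656), 16.699241638183594) [array([ 0.4859, -0.1476]), array([ 0.5601, -0.1705]), array([ 0.5466, -0.2138]), array([ 0.4726, -0.1906])]
((235.5, 163.0), (6.0, 233.0), 90.0) [array([0.6873, 0.4724]), array([ 0.686 , -0.1902]), array([ 0.6683, -0.1899]), array([0.6696, 0.4713])]
```

View pics/crop1.png

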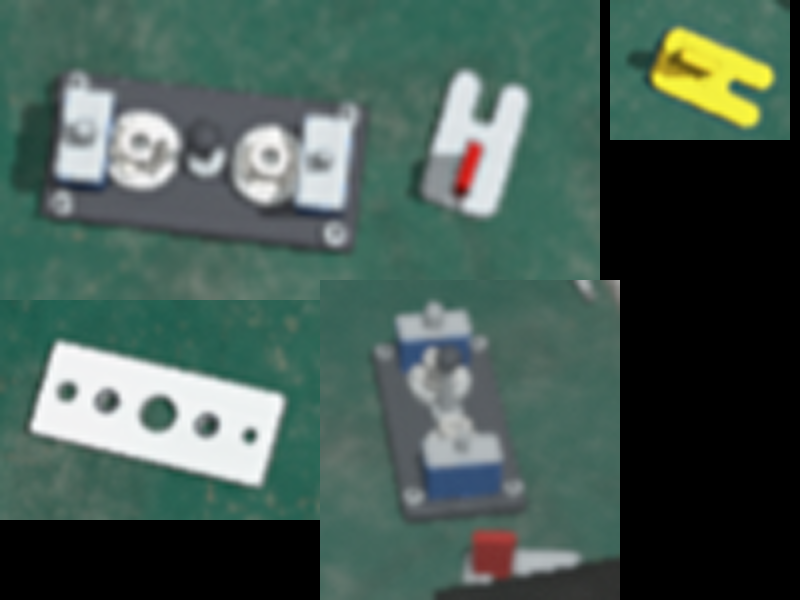

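The crop confirms it: the keeper is the steel fork with the red fin at top px (348,223), fork pointing away from the robot. The yellow part at (475,289) is the look-alike. The plate's larger end hole is the left one, on the +y side. Next I'll measure exact poses.

```bash
cat >> h.py <<'E'
def comp(m,box,amin=8):
    x0,x1,y0,y1=box;mm=np.zeros(m.shape,np.uint8);mm[y0:y1,x0:x1]=m[y0:y1,x0:x1]
    n,l,st,ce=cv2.connectedComponentsWithStats(mm)
    return [(st[i,4],ce[i],l==i) for i in range(1,n) if st[i,4]>=amin]
E
python3 - <<'E'
from h import *
t=cv2.imread("pics/top0.png");f=8
def up(x0,x1,y0,y1):
    c=cv2.resize(t[y0:y1,x0:x1],None,fx=f,fy=f,interpolation=cv2.INTER_CUBIC)
    return c,lambda p:np.array([x0+(p[0]+.5)/f-.5,y0+(p[1]+.5)/f-.5])
# plate: outline & holes
c,w=up(135,215,200,255);g=cv2.cvtColor(c,cv2.COLOR_BGR2HSV)
m=((g[...,1]<70)&(g[...,2]>150)).astype(np.uint8)
cs,h=cv2.findContours(m,cv2.RETR_CCOMP,cv2.CHAIN_APPROX_NONE)
for k,hh in zip(cs,h[0]):
    A=cv2.contourArea(k)
    if A>500*1:
        r=cv2.minAreaRect(k);p=w(r[0]);print("plate" if hh[3]<0 else "hole",A/f/f,p.round(2),r[1],r[2],onz("top",*p,.012).round(4))
        if hh[3]<0:
            b=np.array([onz("top",*w(q),.012)[:2] for q in cv2.boxPoints(r)]);print(np.linalg.norm(b-np.roll(b,1,0),axis=1))
# jig foot: dark, low sat
c,w=up(255,335,195,250);g=cv2.cvtColor(c,cv2.COLOR_BGR2HSV)
green=((g[...,0]>70)&(g[...,0]<95)&(g[...,1]>90))
m=(~green).astype(np.uint8)
k=max(cv2.findContours(m,cv2.RETR_EXTERNAL,cv2.CHAIN_APPROX_NONE)[0],key=cv2.contourArea)
r=cv2.minAreaRect(k);b=np.array([onz("top",*w(q),.012)[:2] for q in cv2.boxPoints(r)])
print("foot",w(r[0]),r[2],b.round(4).tolist(),b.mean(0),np.linalg.norm(b-np.roll(b,1,0),axis=1))
# block tops: bright
m=((g[...,1]<60)&(g[...,2]>150)).astype(np.uint8)
m=((g[...,2]>150)&(g[...,1]<75)).astype(np.uint8)
for k in cv2.findContours(m,cv2.RETR_EXTERNAL,cv2.CHAIN_APPROX_NONE)[0]:
    A=cv2.contourArea(k)/64
    if A>15:
        r=cv2.minAreaRect(k);p=w(r[0]);print("bright",A,p.round(2),r[1],r[2],onz("top",*p,.044).round(4))
# keeper
c,w=up(330,375,195,245);g=cv2.cvtColor(c,cv2.COLOR_BGR2HSV)
m=((g[...,1]>110)&((g[...,0]<10)|(g[...,0]>170))).astype(np.uint8)
k=max(cv2.findContours(m,cv2.RETR_EXTERNAL,cv2.CHAIN_APPROX_NONE)[0],key=cv2.contourArea)
r=cv2.minAreaRect(k);b=[w(q) for q in cv2.boxPoints(r)];print("fin",w(r[0]),[x/8 for x in r[1]],r[2],[onz("top",*q,.042)[:2].round(4) for q in b])
gr=((g[...,0]>70)&(g[...,0]<95)&(g[...,1]>90));m=(~gr).astype(np.uint8)
k=max(cv2.findContours(m,cv2.RETR_EXTERNAL,cv2.CHAIN_APPROX_NONE)[0],key=cv2.contourArea)
r=cv2.minAreaRect(k);b=np.array([onz("top",*w(q),.006)[:2] for q in cv2.boxPoints(r)]);print("keeper",b.round(4).tolist(),b.mean(0),np.linalg.norm(b-np.roll(b,1,0),axis=1))
s=env.sense();print(R.from_quat(s["tool_rot"]).as_matrix().round(3))
E
```

```text
plate 1420.7265625 [173.98 227.86] (484.3915710449219, 193.91099548339844) 13.560315132141113 [0.4904 0.3084 0.012 ]
[0.16924059 0.06812578 0.1705986  0.06778766]
hole 8.53125 [197.06 233.44] (25.455841064453125, 26.870054244995117) 45.0 [0.4745 0.2438 0.012 ]
hole 25.296875 [186.44 230.94] (42.42640686035156, 48.08325958251953) 45.0 [0.4816 0.2735 0.012 ]
hole 62.46875 [174.13 228.  ] (69.29645538330078, 73.53910064697266) 45.0 [0.49  0.308 0.012]
hole 25.2578125 [161.48 224.89] (43.37971878051758, 47.404640197753906) 63.43495178222656 [0.4989 0.3435 0.012 ]
hole 16.3671875 [151.44 222.44] (35.35533905029297, 38.18376159667969) 45.0 [0.506  0.3717 0.012 ]
foot [295.5 222. ] 90.0 [[0.5852, 0.0803], [0.5847, -0.1389], [0.4284, -0.137], [0.4291, 0.0782]] [ 0.50684468 -0.02936345] [0.15616836 0.21919171 0.15630043 0.21520924]
bright 18.9375 [296.36 222.45] (33.707847595214844, 56.9990348815918) 69.44395446777344 [ 0.4983 -0.0322  0.044 ]
bright 338.9609375 [313.55 220.24] (186.1559600830078, 167.60743713378906) 5.411869049072266 [ 0.5044 -0.0792  0.044 ]
bright 349.71875 [278.64 216.17] (194.67529296875, 168.71180725097656) 7.787018299102783 [0.516  0.0162 0.044 ]
fin [348.01875114 223.25625038] [3.043692111968994, 10.514573097229004] 18.43494987487793 [array([ 0.4836, -0.1648]), array([ 0.5114, -0.1744]), array([ 0.5087, -0.1822]), array([ 0.4809, -0.1727])]
keeper [[0.4897, -0.1067], [0.5767, -0.1327], [0.5503, -0.2183], [0.4638, -0.1914]] [ 0.52011972 -0.16226656] [0.08859118 0.09080067 0.0895036  0.09055832]
[[ 0.918 -0.397 -0.001]
 [-0.397 -0.918 -0.002]
 [ 0.     0.002 -1.   ]]
```

```bash
python3 - <<'E'
from h import *
t=cv2.imread("pics/top0.png");f=8
x0,x1,y0,y1=255,335,195,250
c=cv2.resize(t[y0:y1,x0:x1],None,fx=f,fy=f,interpolation=cv2.INTER_CUBIC);w=lambda p:np.array([x0+(p[0]+.5)/f-.5,y0+(p[1]+.5)/f-.5])
g=cv2.cvtColor(c,cv2.COLOR_BGR2HSV)
for S in(60,80,100):
    m=(g[...,1]<S).astype(np.uint8)
    m=cv2.morphologyEx(m,cv2.MORPH_OPEN,np.ones((9,9)))
    k=max(cv2.findContours(m,cv2.RETR_EXTERNAL,cv2.CHAIN_APPROX_NONE)[0],key=cv2.contourArea)
    r=cv2.minAreaRect(k);b=np.array([onz("top",*w(q),.012)[:2] for q in cv2.boxPoints(r)])
    print("foot",S,r[2],b.round(4).tolist(),b.mean(0),np.linalg.norm(b-np.roll(b,1,0),axis=1))
L=onz("top",271.6,216.6,.044);Rr=onz("top",319.7,222,.044);d=L-Rr
print("blocks",L,Rr,(L+Rr)/2,np.hypot(*d[:2]),np.degrees(np.arctan2(-d[0],d[1])))
q=[onz("top",255+(a-2)/5,190+(b-2)/5,.014)[:2] for a,b in((78,82),(348,112),(335,233),(62,203))];q=np.array(q)
print("screws",q.round(4).tolist(),q.mean(0)); d=q[0]+q[3]-q[1]-q[2];print(np.degrees(np.arctan2(-d[0],d[1])))
print("stud",onz("top",255+202/5,190+135/5,.0765), "plate yaw",np.degrees(np.arctan2(-.0315,.1279)))
# what the top pins look like
for a,b in((85,133),(322,160)): print("pin",onz("top",255+(a-2)/5,190+(b-2)/5,.062))
E
```

```text
foot 60 6.508956432342529 [[0.4721, 0.0631], [0.5614, 0.0541], [0.5397, -0.1279], [0.4507, -0.117]] [ 0.50599139 -0.03191623] [0.18138581 0.08977237 0.18330328 0.08960541]
foot 80 2.2457425594329834 [[0.432, 0.0636], [0.5617, 0.0601], [0.5532, -0.1401], [0.4236, -0.1335]] [ 0.49261282 -0.03748024] [0.19728454 0.12981955 0.20032083 0.12979696]
foot 100 90.0 [[0.5852, 0.0817], [0.5847, -0.1389], [0.4284, -0.137], [0.4291, 0.0796]] [ 0.50684654 -0.02866684] [0.15616784 0.22059771 0.15630043 0.21658972]
blocks [0.51483412 0.03547899 0.044     ] [ 0.49940623 -0.09600423  0.044     ] [ 0.50712018 -0.03026262  0.044     ] 0.13238525506361146 -6.692330489794848
screws [[0.5516, 0.0415], [0.534, -0.1096], [0.4653, -0.1017], [0.4827, 0.0498]] [ 0.50842281 -0.03000992]
-6.587936715908747
stud [ 0.50659665 -0.03021508  0.0765    ] plate yaw -13.835798730390438
pin [0.51207597 0.03437918 0.062     ]
pin [ 0.49683393 -0.09366158  0.062     ]
```

Jig is at about (0.507,-0.030), yaw -6.65°. Plate is at (0.490,0.308), yaw -13.8°, with 132 mm hole spacing as expected. I'll move over the plate now.

move_arm --turn '[[0, 0, 0.14], [0, 0, 0.28], [0, 0, 0.42], [0, 0, 0.56], [0, 0, 0.7]]' --xyz '[[45, 17, 10], [90, 34, 20], [130, 50, 30], [170, 66, 40], [210, 82, 50]]' --gripper '[-1, -1, -1, -1, -1]'

```text
t: 0.6
position: [0.3994, 0.3903, 0.1806]
tool_rot: [0.849, -0.529, -0.0, 0.0]
contact_force: [-0.1, 0.3, 0.3]
width: 1.001
grip_force: 0.0
```

```bash
cat >> h.py <<'E'
def to(x,y,z,yaw):
    s=env.sense();M=R.from_quat(s["tool_rot"]).as_matrix()
    d=M.T@(np.array([x,y,z])-s["position"])*1000
    a=np.radians(yaw)
    T=np.array([[np.cos(a),np.sin(a),0],[np.sin(a),-np.cos(a),0],[0,0,-1]])
    print("t%.2f pos"%s["t"],s["position"].round(4),"yaw %.2f"%np.degrees(np.arctan2(M[1,0],M[0,0])),"j",s["joints"].round(2),"F",s["contact_force"].round(1),"w",round(float(s["width"]),3),"g",s["grip_force"])
    print("shift",d.round(1),"turn",R.from_matrix(M.T@T).as_rotvec().round(3))
E
python3 -c "
from h import *
to(.490,.308,.08,-103.84)"
```

```text
t0.60 pos [0.3994 0.3903 0.1806] yaw -63.84 j [ 1.13 -0.07 -0.12 -0.   -1.53 -0.68] F [-0.1  0.3  0.3] w 1.001 g 0.0
shift [113.8 -45.1 100.5] turn [ 0.    -0.     0.698]
```

move_arm --turn '[[0, 0, 0.14], [0, 0, 0.28], [0, 0, 0.42], [0, 0, 0.56], [0, 0, 0.698]]' --xyz '[[25, -10, 20], [50, -20, 40], [80, -30, 60], [114, -45, 80], [114, -45, 100]]' --gripper '[-1, -1, -1, -1, -1]'

```text
t: 1.1
position: [0.4916, 0.307, 0.0798]
tool_rot: [-0.615, 0.788, -0.0, -0.001]
contact_force: [-1.2, 0.1, 0.4]
width: 0.999
grip_force: 0.0
```

```bash
python3 -c "
from h import *
to(.490,.308,.01,-103.84)
t=env.read_camera('top');s=env.read_camera('side')
W=np.hstack([cv2.resize(t[195:265,130:230],(400,280),interpolation=2),cv2.resize(s[130:230,240:340],(400,400),interpolation=2)[:280]*1])
W=np.zeros((400,800,3),np.uint8);W[:280,:400]=cv2.resize(t[195:265,130:230],(400,280),interpolation=2);W[:,400:]=cv2.resize(s[130:230,240:340],(400,400),interpolation=2)
cv2.imwrite('pics/a.png',W)"
```

```text
t1.10 pos [0.4916 0.307  0.0798] yaw -104.06 j [ 0.9   0.02 -0.21  0.   -1.34 -1.15] F [-1.2  0.1  0.4] w 0.999 g 0.0
shift [-0.7  1.8 69.8] turn [ 0.    -0.002 -0.004]
```

View pics/a.png

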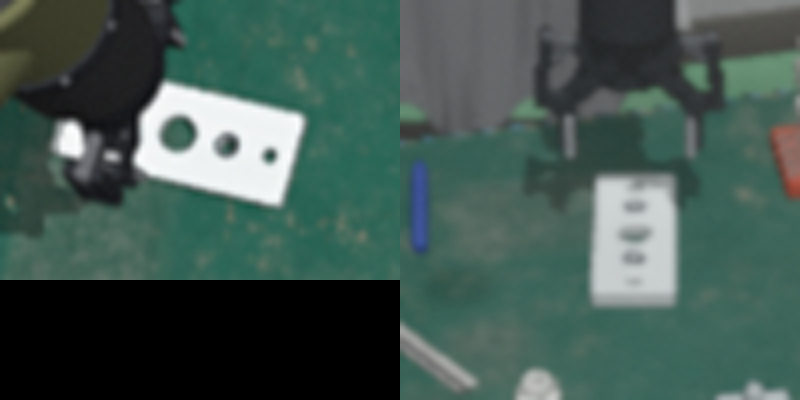

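The side crop shows the open fingers at (570,155) and (695,155), straddling the plate's axis. The plate is square below them. Descending.

move_arm --turn '[[0, 0, -0.003], [0, 0, -0.004], [0, 0, -0.004], [0, 0, -0.004], [0, 0, -0.004]]' --xyz '[[0, 1, 25], [-0.5, 1, 50], [-0.5, 1, 65], [-0.5, 1, 70], [-0.5, 1, 72]]' --gripper '[-1, -1, -1, -1, -1]'

```text
t: 1.7
position: [0.4889, 0.3109, 0.0097]
tool_rot: [-0.621, 0.784, -0.0, 0.0]
contact_force: [-0.4, 0.2, 0.0]
width: 0.996
grip_force: 0.0
```

```bash
python3 -c "
from h import *
to(.490,.308,.002,-103.84)"
```

```text
t1.70 pos [0.4889 0.3109 0.0097] yaw -103.18 j [ 0.91  0.07 -0.29  0.   -1.21 -1.14] F [-0.4  0.2  0. ] w 0.996 g 0.0
shift [ 2.6 -1.7  7.7] turn [-0.    -0.     0.012]
```

move_arm --turn '[[0, 0, 0.01], [0, 0, 0.01], [0, 0, 0.01], [0, 0, 0.01], [0, 0, 0.01]]' --xyz '[[2, -1.5, 3], [2.5, -1.5, 6], [2.5, -1.5, 8], [2.5, -1.5, 8], [2.5, -1.5, 8]]' --gripper '[-1, -1, -1, -1, -1]'

```text
t: 2.2
position: [0.4898, 0.3078, 0.0015]
tool_rot: [-0.617, 0.787, -0.0, 0.0]
contact_force: [-0.1, 0.1, -0.5]
width: 0.998
grip_force: 0.0
```

```bash
python3 -c "
from h import *
to(.490,.308,.002,-103.84)"
```

```text
t2.20 pos [0.4898 0.3078 0.0015] yaw -103.86 j [ 0.91  0.08 -0.3   0.   -1.19 -1.15] F [-0.1  0.1 -0.5] w 0.998 g 0.0
shift [-0.2 -0.2 -0.5] turn [-0.  0. -0.]
```

move_arm --turn '[[0, 0, 0], [0, 0, 0], [0, 0, 0], [0, 0, 0], [0, 0, 0]]' --xyz '[[0, 0, 0], [0, 0, 0], [0, 0, 0], [0, 0, 0], [0, 0, 0]]' --gripper '[-0.6, -0.4, -0.2, 0, 0]' --newtons 60

```text
t: 2.7
position: [0.4902, 0.308, 0.0024]
tool_rot: [-0.617, 0.787, -0.0, 0.001]
contact_force: [-0.4, -1.1, 5.6]
width: 0.72
grip_force: 65.5
```

move_arm --turn '[[0, 0, 0], [0, 0, 0], [0, 0, 0], [0, 0, 0], [0, 0, 0]]' --xyz '[[0, 0, 0], [0, 0, 0], [0, 0, 0], [0, 0, -2], [0, 0, -4]]' --gripper '[0, 0, 0, 0, 0]'

```text
t: 3.2
position: [0.4888, 0.3072, 0.004]
tool_rot: [-0.616, 0.787, 0.0, -0.001]
contact_force: [-1.1, 0.0, -4.1]
width: 0.716
grip_force: 65.7
```

```bash
python3 -c "
from h import *
to(.490,.308,.15,-103.84)"
```

```text
t3.20 pos [0.4888 0.3072 0.004 ] yaw -103.89 j [ 0.91  0.08 -0.3  -0.   -1.2  -1.15] F [-1.1  0.  -4.1] w 0.716 g 65.69485902786255
shift [  -0.8   -0.7 -146. ] turn [ 0.002 -0.002 -0.001]
```

move_arm --turn '[[0, 0, 0], [0, 0, 0], [0, 0, -0.02], [0, 0, -0.04], [0, 0, -0.06]]' --xyz '[[0, 0, -25], [0, 0, -60], [10, -3, -95], [35, -10, -120], [70, -20, -130]]' --gripper '[0, 0, 0, 0, 0]'

```text
t: 3.7
position: [0.4928, 0.2356, 0.1377]
tool_rot: [-0.641, 0.768, -0.0, 0.002]
contact_force: [0.9, -0.9, -3.4]
width: 0.716
grip_force: 66.9
```

move_arm --turn '[[0, 0, -0.02], [0, 0, -0.04], [0, 0, -0.06], [0, 0, -0.066], [0, 0, -0.066]]' --xyz '[[45, -13, 0], [90, -27, 0], [135, -42, 0], [175, -55, 0], [200, -65, 0]]' --gripper '[0, 0, 0, 0, 0]'

```text
t: 4.2
position: [0.5194, 0.024, 0.1346]
tool_rot: [-0.664, 0.747, 0.0, -0.001]
contact_force: [-0.1, 1.5, -3.7]
width: 0.713
grip_force: 66.8
```

```bash
python3 -c "
from h import *
to(.507,-.0305,.11,-96.65)"
```

```text
t4.20 pos [0.5194 0.024  0.1346] yaw -96.73 j [ 0.43 -0.16 -0.29 -0.   -1.45 -0.55] F [-0.1  1.5 -3.7] w 0.713 g 66.83491230010986
shift [55.5  5.9 24.6] turn [ 0.001 -0.    -0.001]
```

move_arm --turn '[[0, 0, 0], [0, 0, 0], [0, 0, 0], [0, 0, 0], [0, 0, 0]]' --xyz '[[25, 3, 10], [50, 6, 25], [55, 6, 35], [55, 6, 38], [55, 6, 38]]' --gripper '[0, 0, 0, 0, 0]'

```text
t: 4.7
position: [0.5075, -0.027, 0.0966]
tool_rot: [-0.665, 0.747, 0.0, -0.001]
contact_force: [-0.4, 1.0, -3.3]
width: 0.718
grip_force: 66.8
```

```bash
python3 -c "
from h import *
to(.507,-.0305,.096,-96.65)
t=env.read_camera('top');s=env.read_camera('side')
cv2.imwrite('pics/t2.png',t);cv2.imwrite('pics/s2.png',s)
W=np.zeros((600,800,3),np.uint8);W[:280,:480]=cv2.resize(t[185:255,240:360],(480,280),interpolation=2);W[200:600,400:]=cv2.resize(s[190:290,290:390],(400,400),interpolation=2)
cv2.imwrite('pics/b.png',W)"
```

```text
t4.70 pos [ 0.5075 -0.027   0.0966] yaw -96.64 j [ 0.34 -0.18 -0.37 -0.   -1.38 -0.46] F [-0.4  1.  -3.3] w 0.718 g 66.80848360061646
shift [3.6 0.1 0.6] turn [ 0.001 -0.     0.   ]
```

View pics/b.png

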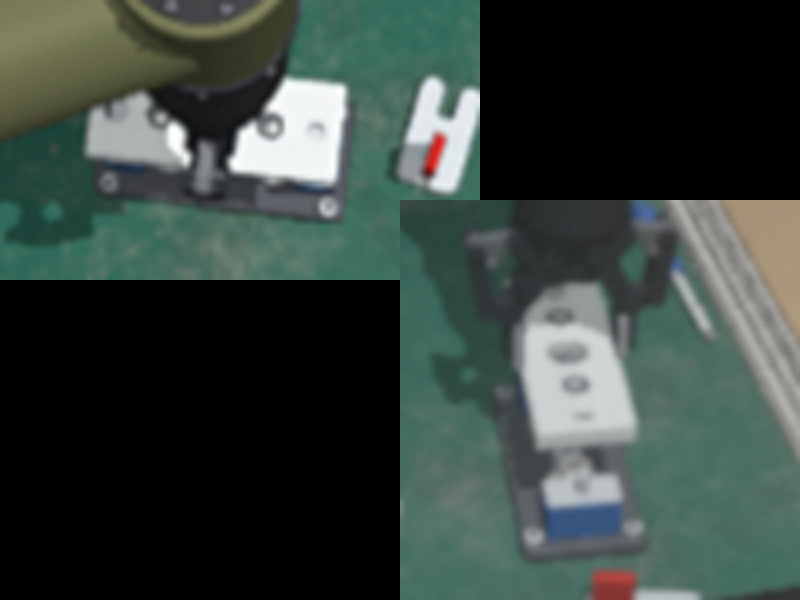

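Side and top crops show the plate level above the jig. Its rings are at about top px (307,216) and (280,214), and the small hole at (319,217). I'll compare these with the jig.

```bash
python3 - <<'E'
from h import *
t=cv2.imread("pics/t2.png");f=8;s=env.sense();print(s["position"],s["contact_force"].round(1))
zt=s["position"][2]+.0096
P={}
for n,(u,v) in dict(bushR=(307.3,216.3),small=(318.9,217),bushL=(279.8,214)).items():
    x0,y0=int(u)-7,int(v)-6
    g=cv2.resize(cv2.cvtColor(t,cv2.COLOR_BGR2GRAY)[y0:y0+13,x0:x0+15],None,fx=f,fy=f,interpolation=cv2.INTER_CUBIC).astype(float)
    yy,xx=np.mgrid[:g.shape[0],:g.shape[1]];r=np.hypot((xx+.5)/f-.5+x0-u,(yy+.5)/f-.5+y0-v)
    w=np.clip(np.median(g[(r>4)&(r<5.5)])-g-15,0,None)*(r<4.2)
    p=np.array([((xx+.5)/f-.5+x0)[...].ravel()@w.ravel(),((yy+.5)/f-.5+y0).ravel()@w.ravel()])/w.sum()
    P[n]=onz("top",*p,zt);print(n,p.round(2),P[n].round(4))
d=P["bushL"]-P["bushR"];print(np.linalg.norm(d[:2]),"yaw",np.degrees(np.arctan2(-d[0],d[1])),"ctr",(P["bushL"]+P["bushR"])/2)
# predicted pixels for plate centred at TCP
y=np.radians(-6.65);ax=np.array([-np.sin(y),np.cos(y),0]);c=np.array([s["position"][0],s["position"][1],zt])
for n,k in(("bushR",-.036),("small",-.066),("bushL",.036)):print(n,proj("top",c+ax*k).round(2))
# side-view near bottom edge of plate top: corners expected
x=np.array([np.cos(y),np.sin(y),0])
for a in(-.032,.032):
    for h in(0,.012):print("side corner",proj("side",c-ax*.082+x*a-[0,0,h]).round(1))
E
```

```text
[ 0.50817871 -0.02661547  0.09779872] [ 0.9  1.2 -3.4]
bushR [306.72 215.61] [ 0.5037 -0.0605  0.1074]
small [318.86 216.4 ] [ 0.5014 -0.0923  0.1074]
bushL [280.44 212.43] [0.5124 0.0085 0.1074]
0.06950278749067944 yaw -7.197324404962646 ctr [ 0.508004   -0.02599094  0.10739872]
bushR [307.45 215.47]
small [318.82 216.74]
bushL [280.19 212.43]
side corner [324.6 248.8]
side corner [324.6 252.3]
side corner [349.2 246.7]
side corner [349.  250.2]
```

```bash
python3 - <<'E'
from h import *
for n,u,v,z in(("stud",447,357,.071),("pinL",433,311,.058),("pinS",461,437,.056)):
    print(n,onz("side",300+(u-320)/4-.4,220+(v-280)/4-.4,z).round(4))
y=np.radians(-6.65);ax=np.array([-np.sin(y),np.cos(y)])
print([(np.array([.507,-.0305])+ax*k).round(4) for k in(.066,-.066)])
to(.507,-.0303,.068,-96.65)
E
```

```text
stud [ 0.5063 -0.0291  0.071 ]
pinL [0.5145 0.0366 0.058 ]
pinS [ 0.4984 -0.0934  0.056 ]
[array([0.5146, 0.0351]), array([ 0.4994, -0.0961])]
t4.80 pos [ 0.5082 -0.0266  0.0978] yaw -96.59 j [ 0.34 -0.18 -0.37  0.   -1.38 -0.46] F [ 0.9  1.2 -3.4] w 0.715 g 66.81198835372925
shift [ 3.8  0.8 29.8] turn [-0.001  0.     0.001]
```

move_arm --turn '[[0, 0, 0], [0, 0, 0], [0, 0, 0], [0, 0, 0], [0, 0, 0]]' --xyz '[[2, 0.3, 0], [3.4, 0.5, 5], [3.4, 0.5, 15], [3.4, 0.5, 25], [3.4, 0.5, 30]]' --gripper '[0, 0, 0, 0, 0]'

```text
t: 5.3
position: [0.5059, -0.0308, 0.0653]
tool_rot: [-0.665, 0.747, 0.001, -0.001]
contact_force: [-0.6, 0.5, -4.3]
width: 0.723
grip_force: 66.8
```

```bash
python3 - <<'E'
from h import *
to(.507,-.030,.0464,-96.65)
t=env.read_camera('top');to(.507,-.030,.0464,-96.65);cv2.imwrite('pics/t3.png',t)
s=env.read_camera('side');to(.507,-.030,.0464,-96.65)
W=np.zeros((600,800,3),np.uint8);W[:350,:600]=cv2.resize(t[185:255,240:360],(600,350),interpolation=2);W[200:600,400:]=cv2.resize(s[190:290,290:390],(400,400),interpolation=2)
cv2.imwrite('pics/c.png',W)
E
```

```text
t5.30 pos [ 0.5059 -0.0308  0.0653] yaw -96.65 j [ 0.34 -0.17 -0.42 -0.   -1.32 -0.45] F [-0.6  0.5 -4.3] w 0.723 g 66.80579781532288
shift [-0.9 -1.  18.9] turn [ 0.003 -0.001 -0.   ]
t5.35 pos [ 0.5057 -0.0308  0.0648] yaw -96.66 j [ 0.34 -0.17 -0.42 -0.   -1.32 -0.45] F [-0.4  0.8 -4.6] w 0.72 g 66.79836630821228
shift [-1.  -1.2 18.4] turn [ 0.003 -0.001 -0.   ]
t5.40 pos [ 0.506  -0.0308  0.0657] yaw -96.65 j [ 0.34 -0.17 -0.41 -0.   -1.32 -0.45] F [ 1.1 -0.2 -3.7] w 0.718 g 66.81323289871216
shift [-1.  -0.9 19.3] turn [ 0.002 -0.001 -0.   ]
```

View pics/c.png

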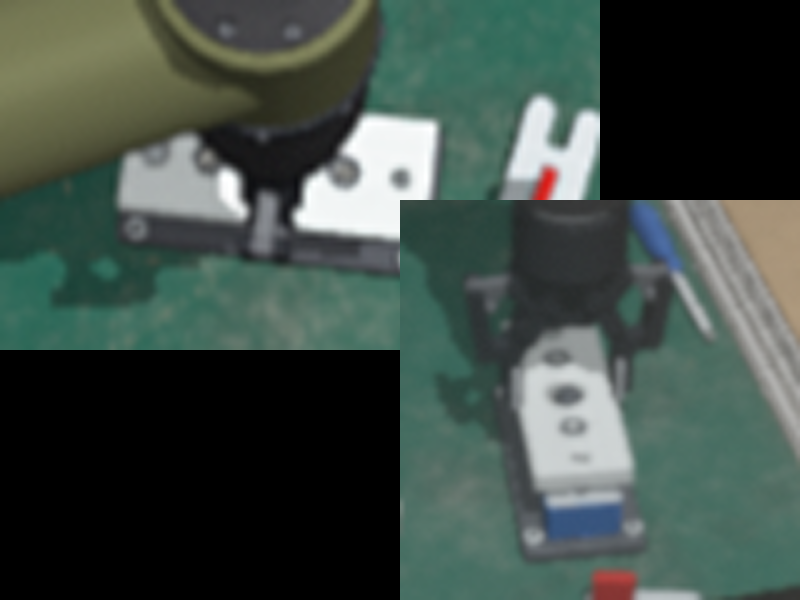

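The plate sits squarely over the jig: small hole at (401,178) in the crop, no contact force. Correcting 1 mm and lowering onto the pins.

move_arm --turn '[[0, 0, 0], [0, 0, 0], [0, 0, 0], [0, 0, 0], [0, 0, 0]]' --xyz '[[-0.5, -0.8, 1], [-0.5, -0.8, 3], [-0.5, -0.8, 5], [-0.5, -0.8, 7], [-0.5, -0.8, 8]]' --gripper '[0, 0, 0, 0, 0]'

```text
t: 5.9
position: [0.5076, -0.0303, 0.0591]
tool_rot: [-0.665, 0.747, 0.0, -0.0]
contact_force: [-0.5, -0.1, -3.2]
width: 0.72
grip_force: 66.8
```

```bash
python3 -c "
from h import *
to(.507,-.0303,.0464,-96.65);print(env.sense()['ft_torque'])"
```

```text
t5.90 pos [ 0.5076 -0.0303  0.0591] yaw -96.65 j [ 0.34 -0.16 -0.42  0.   -1.31 -0.45] F [-0.5 -0.1 -3.2] w 0.72 g 66.82941555976868
shift [ 0.1  0.6 12.7] turn [ 0. -0.  0.]
[-0.00518395 -0.04033828 -0.02458442]
```

move_arm --turn '[[0, 0, 0], [0, 0, 0], [0, 0, 0], [0, 0, 0], [0, 0, 0]]' --xyz '[[0, 0.2, 1], [0, 0.2, 3], [0, 0.2, 5], [0, 0.2, 6], [0, 0.2, 7]]' --gripper '[0, 0, 0, 0, 0]'

```text
t: 6.4
position: [0.5076, -0.0304, 0.0523]
tool_rot: [-0.665, 0.747, -0.0, -0.0]
contact_force: [0.3, 0.1, -3.3]
width: 0.721
grip_force: 66.9
```

```bash
python3 -c "
from h import *
to(.507,-.0303,.0464,-96.65);print(env.sense()['ft_torque'])"
```

```text
t6.40 pos [ 0.5076 -0.0304  0.0523] yaw -96.65 j [ 0.34 -0.15 -0.43  0.   -1.3  -0.45] F [ 0.3  0.1 -3.3] w 0.721 g 66.88207268714905
shift [-0.   0.6  5.9] turn [-0. -0.  0.]
[-0.26383523 -0.19146245  0.03719714]
```

Sliding down freely. Finishing the descent gently.

move_arm --turn '[[0, 0, 0], [0, 0, 0], [0, 0, 0], [0, 0, 0], [0, 0, 0]]' --xyz '[[0, 0, 1], [0, 0, 2], [0, 0, 3.5], [0, 0, 4.5], [0, 0, 5]]' --gripper '[0, 0, 0, 0, 0]'

```text
t: 6.9
position: [0.5076, -0.0304, 0.0473]
tool_rot: [-0.665, 0.747, -0.0, -0.0]
contact_force: [1.4, -1.5, -2.9]
width: 0.718
grip_force: 66.9
```

```bash
python3 -c "
from h import *
to(.507,-.0303,.0464,-96.65);print(env.sense()['ft_torque'])"
```

```text
t6.90 pos [ 0.5076 -0.0304  0.0473] yaw -96.65 j [ 0.34 -0.15 -0.44  0.   -1.29 -0.45] F [ 1.4 -1.5 -2.9] w 0.718 g 66.94131731987
shift [-0.   0.6  0.9] turn [-0. -0.  0.]
[-0.54867607 -0.28178459 -0.08302703]
```

move_arm --turn '[[0, 0, 0], [0, 0, 0], [0, 0, 0], [0, 0, 0], [0, 0, 0]]' --xyz '[[0, 0, 0.5], [0, 0, 1], [0, 0, 1.5], [0, 0, 2], [0, 0, 2]]' --gripper '[0, 0, 0, 0, 0]'

```text
t: 7.4
position: [0.5077, -0.0303, 0.0464]
tool_rot: [-0.665, 0.747, -0.0, 0.0]
contact_force: [-3.5, -0.8, 4.5]
width: 0.716
grip_force: 67.9
```

```bash
python3 -c "
from h import *
to(.507,-.0303,.0464,-96.65);print(env.sense()['ft_torque'])"
```

```text
t7.40 pos [ 0.5077 -0.0303  0.0464] yaw -96.63 j [ 0.34 -0.15 -0.44  0.   -1.28 -0.45] F [-3.5 -0.8  4.5] w 0.716 g 67.87594556808472
shift [ 0.   0.7 -0. ] turn [-0.001 -0.     0.   ]
[-0.251419    1.16921351 -0.13709271]
```

Contact at the expected height, with Fz +4.5 N at TCP 46.4 mm. Pressing lightly, then releasing.

move_arm --turn '[[0, 0, 0], [0, 0, 0], [0, 0, 0], [0, 0, 0], [0, 0, 0]]' --xyz '[[0, 0, 0.5], [0, 0, 0.5], [0, 0, 0.5], [0, 0, 0.5], [0, 0, 0.5]]' --gripper '[0, -0.4, -0.6, -1, -1]'

```text
t: 7.9
position: [0.5076, -0.0301, 0.0447]
tool_rot: [-0.665, 0.747, -0.0, 0.0]
contact_force: [-0.4, 0.2, 0.3]
width: 0.998
grip_force: 0.0
```

move_arm --turn '[[0, 0, 0], [0, 0, 0], [0, 0, 0], [0, 0, 0], [0, 0, 0]]' --xyz '[[0, 0, 0], [0, 0, 0], [0, 0, -20], [0, 0, -50], [0, 0, -90]]' --gripper '[-1, -1, -1, -1, -1]'

```text
t: 8.4
position: [0.5064, -0.0304, 0.1341]
tool_rot: [-0.665, 0.747, 0.001, -0.002]
contact_force: [1.1, -0.1, 0.1]
width: 0.999
grip_force: 0.0
```

```bash
python3 -c "
from h import *
y=np.radians(-16.7);k=np.array([.4961,-.1737])
to(k[0],k[1],.15,-106.7)"
```

```text
t8.40 pos [ 0.5064 -0.0304  0.1341] yaw -96.65 j [ 0.34 -0.2  -0.32 -0.   -1.46 -0.45] F [ 1.1 -0.1  0.1] w 0.999 g 0.0
shift [143.5  -6.3 -15.8] turn [ 0.003 -0.001  0.175]
```

```bash
python3 - <<'E'
from h import *
t=env.read_camera("top");cv2.imwrite("pics/t4.png",t);t0=cv2.imread("pics/top0.png");f=8;x0,x1,y0,y1=325,380,190,245
def up(t):return cv2.resize(t[y0:y1,x0:x1],None,fx=f,fy=f,interpolation=cv2.INTER_CUBIC)
w=lambda p:np.array([x0+(p[0]+.5)/f-.5,y0+(p[1]+.5)/f-.5])
for im in(t0,t):
    c=up(im);g=cv2.cvtColor(c,cv2.COLOR_BGR2HSV)
    m=((g[...,1]<70)&(g[...,2]>120))
    rows=[]
    E=[]
    for v in range(0,m.shape[0],4):
        xs=np.flatnonzero(m[v])
        if len(xs)>20:E.append(onz("top",*w((xs[-1],v)),.006)[:2])
    E=np.array(E);n=len(E);E=E[n//5:-n//5]
    p=np.polyfit(E[:,0],E[:,1],1);print("right edge yaw",np.degrees(np.arctan(p[0])),"resid",np.std(E[:,1]-np.polyval(p,E[:,0])))
    for V in(60,130,170):
        r=((g[...,1]>120)&((g[...,0]<10)|(g[...,0]>170))&(g[...,2]>V))
        k=max(cv2.findContours(r.astype(np.uint8),0,1)[0],key=cv2.contourArea);b=cv2.minAreaRect(k)
        P=np.array([onz("top",*w(q),.042)[:2] for q in k[:,0].astype(float)]).astype(np.float32)
        q=cv2.minAreaRect(P*1000);print("fin",V,np.round(q,1) if 0 else q)
    # keeper fork-tip extremes
    cs=max(cv2.findContours((m|r).astype(np.uint8),0,1)[0],key=cv2.contourArea)
    P=np.array([onz("top",*w(q),.006)[:2] for q in cs[:,0].astype(float)])
    a=np.radians(-16.5);ux=np.array([np.cos(a),np.sin(a)]);uy=np.array([-ux[1],ux[0]])
    print("x ext",(P@ux).min(),(P@ux).max(),"y ext",(P@uy).min(),(P@uy).max())
    xm=(P@ux).max()-.020;yr=(P@uy).min()+.0215
    for X in(xm-.038,):print("fin from outline",ux*X+uy*yr,"origin",ux*xm+uy*yr)
E
```

```text
right edge yaw -16.959823209450455 resid 0.00032983151821421416
fin 60 ((496.0881042480469, -173.44598388671875), (7.98392391204834, 29.076175689697266), 70.99978637695312)
fin 130 ((497.5996398925781, -173.96646118164062), (7.98392391204834, 25.8789005279541), 70.99978637695312)
fin 170 ((498.1904296875, -174.621826171875), (7.129261016845703, 24.334999084472656), 70.99992370605469)
x ext 0.507201811900252 0.588606217275042 y ext -0.05126406138202881 -0.002804728971705084
fin from outline [ 0.50030226 -0.17923868] origin [ 0.53673741 -0.19003126]
right edge yaw -5.0631474640909255 resid 0.015608113040310843
fin 60 ((496.0716247558594, -173.49366760253906), (7.875792980194092, 28.855876922607422), 71.05255889892578)
fin 130 ((497.3739929199219, -173.9408416748047), (7.875809192657471, 26.102046966552734), 71.0516357421875)
fin 170 ((498.1012878417969, -174.52523803710938), (7.16257381439209, 24.35782814025879), 71.42069244384766)
x ext 0.5069580804545685 0.5889549944595016 y ext -0.05135900684079568 -0.002565045143449412
fin from outline [ 0.50060971 -0.17942877] origin [ 0.53704486 -0.19022135]
```

Keeper fin is at about (0.498,-0.175), yaw about -17.5°. Moving there with the gripper half open.

move_arm --turn '[[0, 0, -0.145], [0, 0, -0.29], [0, 0, -0.435], [0, 0, -0.58], [0, 0, -0.72]]' --xyz '[[35, -2, 0], [75, -4, 0], [115, -7, 0], [145, -9, 0], [145, -9, 0]]' --gripper '[-0.5, -0.2, 0, 0, 0]'

```text
t: 8.95
position: [0.4991, -0.1784, 0.1345]
tool_rot: [0.886, -0.464, -0.0, 0.0]
contact_force: [-0.1, 0.4, 1.1]
width: 0.498
grip_force: 0.0
```

move_arm --turn '[[0, 0, -0.145], [0, 0, -0.29], [0, 0, -0.435], [0, 0, -0.58], [0, 0, -0.66]]' --xyz '[[0, 0, 10], [0, 0, 25], [0, 0, 40], [0, 0, 55], [0, 0, 65]]' --gripper '[0, 0, 0, 0, 0]'

```text
t: 9.45
position: [0.4992, -0.1753, 0.0684]
tool_rot: [0.989, -0.15, -0.001, -0.0]
contact_force: [-0.3, -0.1, -0.8]
width: 0.501
grip_force: 0.0
```

```bash
python3 -c "
from h import *
to(.498,-.175,.014,-17.5)"
```

```text
t9.45 pos [ 0.4992 -0.1753  0.0684] yaw -17.29 j [ 0.04 -0.11 -0.36 -0.   -1.32  1.23] F [-0.3 -0.1 -0.8] w 0.501 g 0.0
shift [-1.2  0.1 54.4] turn [0.    0.001 0.004]
```

move_arm --turn '[[0, 0, 0.004], [0, 0, 0.004], [0, 0, 0.004], [0, 0, 0.004], [0, 0, 0.004]]' --xyz '[[-1, 0, 15], [-1, 0, 30], [-1, 0, 45], [-1, 0, 54], [-1, 0, 54]]' --gripper '[0, 0, 0, 0, 0]'

```text
t: 9.95
position: [0.4976, -0.175, 0.0139]
tool_rot: [0.988, -0.155, -0.002, 0.0]
contact_force: [-0.3, 0.3, -0.3]
width: 0.498
grip_force: 0.0
```

move_arm --turn '[[0, 0, 0], [0, 0, 0], [0, 0, 0], [0, 0, 0], [0, 0, 0]]' --xyz '[[0, 0, 0], [0, 0, 0], [0, 0, 0], [0, 0, 0], [0, 0, 0]]' --gripper '[0.2, 0.4, 0.6, 0.8, 1]' --newtons 60

```text
t: 10.45
position: [0.4992, -0.1751, 0.0166]
tool_rot: [0.988, -0.155, 0.001, 0.0]
contact_force: [0.2, 0.1, 2.8]
width: 0.103
grip_force: 59.0
```

```bash
python3 -c "
from h import *
to(.498,-.175,.014,-17.5)"
```

```text
t10.45 pos [ 0.4992 -0.1751  0.0166] yaw -17.80 j [ 0.04 -0.07 -0.42  0.   -1.22  1.22] F [0.2 0.1 2.8] w 0.103 g 59.01521444320679
shift [-1.2  0.3  2.6] turn [-0.    -0.001 -0.005]
```

move_arm --turn '[[0, 0, 0], [0, 0, 0], [0, 0, 0], [0, 0, 0], [0, 0, 0]]' --xyz '[[0, 0, 0], [0, 0, -15], [0, 0, -45], [0, 0, -80], [0, 0, -110]]' --gripper '[1, 1, 1, 1, 1]'

```text
t: 10.95
position: [0.4985, -0.1751, 0.128]
tool_rot: [0.988, -0.155, 0.0, 0.0]
contact_force: [0.2, 0.1, -0.2]
width: 0.102
grip_force: 58.4
```

move_arm --turn '[[0, 0, -0.04], [0, 0, -0.08], [0, 0, -0.12], [0, 0, -0.16], [0, 0, -0.19]]' --xyz '[[-25, -25, 0], [-60, -60, 0], [-95, -95, 0], [-118, -118, 0], [-122, -124, 0]]' --gripper '[1, 1, 1, 1, 1]'

```text
t: 11.45
position: [0.4193, -0.0175, 0.1266]
tool_rot: [0.998, -0.058, 0.001, -0.001]
contact_force: [1.2, 0.2, -2.1]
width: 0.109
grip_force: 58.9
```

```bash
python3 - <<'E'
from h import *
to(.4201,-.020,.074,-6.65)
t=env.read_camera('top');s=env.read_camera('side');cv2.imwrite('pics/t5.png',t)
to(.4201,-.020,.074,-6.65)
W=np.zeros((600,800,3),np.uint8);W[:400,:480]=cv2.resize(t[180:280,240:360],(480,400),interpolation=2);W[200:600,400:]=cv2.resize(s[190:290,270:370],(400,400),interpolation=2)
cv2.imwrite('pics/d.png',W)
E
```

```text
t11.45 pos [ 0.4193 -0.0175  0.1266] yaw -6.64 j [ 0.44 -0.47 -0.53 -0.   -1.5   1.01] F [ 1.2  0.2 -2.1] w 0.109 g 58.87575566768646
shift [ 1.   2.5 52.6] turn [-0.002 -0.001  0.   ]
t11.55 pos [ 0.4203 -0.0188  0.1265] yaw -6.75 j [ 0.44 -0.46 -0.53  0.   -1.5   1.01] F [ 0.2 -0.7 -0.9] w 0.106 g 58.876386880874634
shift [-0.1  1.2 52.5] turn [-0.001 -0.001 -0.002]
```

View pics/d.png

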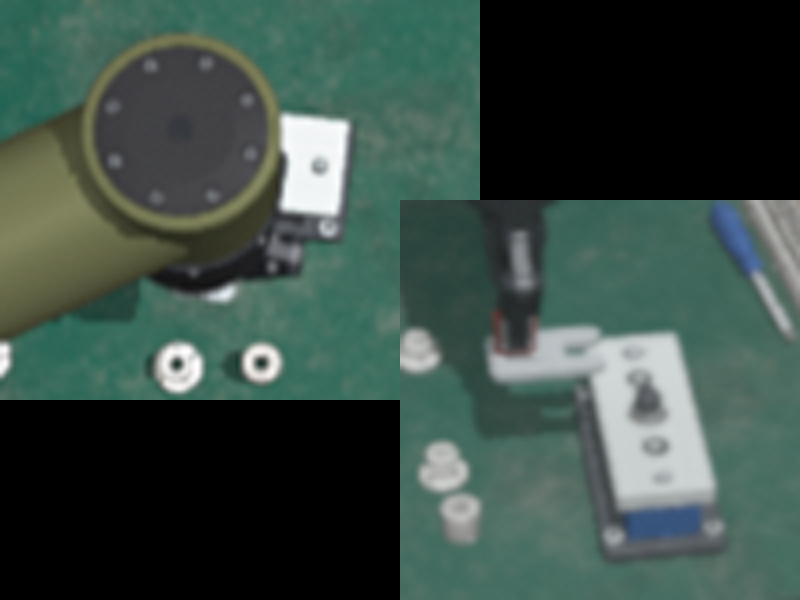

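The side crop shows the plate flush with the stud through it (head about (647,395)). The keeper is held level with fork tips at (604,358) and (600,333). Checking the keeper's offset along x in the hand.

```bash
python3 - <<'E'
from h import *
S=lambda a,b:(270+(a-400)/4-.4,190+(b-200)/4-.4)
y=np.radians(-6.65);ux=np.array([np.cos(y),np.sin(y),0]);uy=np.array([-ux[1],ux[0],0])
o=np.array([.4203,-.0190,.1125])+.038*ux
for n,k in(("near tip",-.014),("far tip",.014)):print(n,proj("side",o+.02*ux+k*uy+[0,0,.006]).round(1),)
print("seen near/far",S(605,357),S(602,334))
print("tail near",proj("side",o-.056*ux-.0215*uy+[0,0,.006]).round(1),"seen",S(494,380))
for n,a,b in(("small",663,478),("large",634,352)):print(n,onz("side",*S(a,b),.056).round(4))
print("stud",onz("side",*S(647,393),.072).round(4))
print([(np.array([.5075,-.0302])+uy[:2]*k).round(4) for k in(.066,-.066)])
to(.4206,-.0201,.074,-6.65)
E
```

```text
near tip [321.8 229.4]
far tip [320.3 222.9]
seen near/far (320.85, 228.85) (320.1, 223.1)
tail near [293.4 233.7] seen (293.1, 234.6)
small [ 0.4995 -0.0947  0.056 ]
large [0.5155 0.0377 0.056 ]
stud [ 0.5071 -0.0261  0.072 ]
[array([0.5151, 0.0354]), array([ 0.4999, -0.0958])]
t11.55 pos [ 0.4203 -0.0188  0.1265] yaw -6.75 j [ 0.44 -0.46 -0.53  0.   -1.5   1.01] F [ 0.2 -0.7 -0.9] w 0.106 g 58.876386880874634
shift [ 0.4  1.3 52.5] turn [-0.001 -0.001 -0.002]
```

move_arm --turn '[[0, 0, 0], [0, 0, 0], [0, 0, 0], [0, 0, 0], [0, 0, 0]]' --xyz '[[5, 1, 12], [10, 1.2, 25], [14, 1.2, 36], [14, 1.2, 45], [14, 1.2, 48]]' --gripper '[1, 1, 1, 1, 1]'

```text
t: 12.05
position: [0.4336, -0.0234, 0.0759]
tool_rot: [0.998, -0.061, -0.002, 0.001]
contact_force: [-0.1, 0.4, -1.5]
width: 0.107
grip_force: 58.9
```

```bash
python3 -c "
from h import *
to(.434,-.0216,.0715,-6.65);print(env.sense()['ft_torque'])"
```

```text
t12.05 pos [ 0.4336 -0.0234  0.0759] yaw -7.01 j [ 0.42 -0.39 -0.58 -0.   -1.39  1.03] F [-0.1  0.4 -1.5] w 0.107 g 58.88117551803589
shift [ 0.2 -1.9  4.4] turn [ 0.001  0.003 -0.006]
[-0.0478392   0.0666197  -0.03137896]
```

Let it settle and correct laterally.

move_arm --turn '[[0, 0, 0], [0, 0, 0], [0, 0, 0], [0, 0, 0], [0, 0, 0]]' --xyz '[[0, -1, 0], [0, -1, 0], [0, -1, 0], [0, -1, 0], [0, -1, 0]]' --gripper '[1, 1, 1, 1, 1]'

```text
t: 12.55
position: [0.4345, -0.0215, 0.0782]
tool_rot: [0.998, -0.06, 0.0, -0.0]
contact_force: [-0.3, 0.1, -1.1]
width: 0.102
grip_force: 58.9
```

```bash
python3 -c "
from h import *
to(.434,-.0216,.0715,-6.65);print(env.sense()['ft_torque'])"
```

```text
t12.55 pos [ 0.4345 -0.0215  0.0782] yaw -6.91 j [ 0.42 -0.4  -0.58  0.   -1.39  1.03] F [-0.3  0.1 -1.1] w 0.102 g 58.88082504272461
shift [-0.5  0.2  6.7] turn [-0.    -0.001 -0.005]
[ 0.05127854  0.02623777 -0.01555833]
```

Now descend slowly to feel the plate.

move_arm --turn '[[0, 0, -0.005], [0, 0, -0.005], [0, 0, -0.005], [0, 0, -0.005], [0, 0, -0.005]]' --xyz '[[0, 0, 1.5], [0, 0, 3], [0, 0, 4], [0, 0, 5], [0, 0, 5]]' --gripper '[1, 1, 1, 1, 1]'

```text
t: 13.05
position: [0.4343, -0.0216, 0.0727]
tool_rot: [0.998, -0.058, -0.0, 0.0]
contact_force: [0.2, 0.0, -2.4]
width: 0.107
grip_force: 59.0
```

```bash
python3 -c "
from h import *
to(.434,-.0216,.0715,-6.65);print(env.sense()['ft_torque'])"
```

```text
t13.05 pos [ 0.4343 -0.0216  0.0727] yaw -6.63 j [ 0.42 -0.39 -0.58  0.   -1.38  1.04] F [ 0.2  0.  -2.4] w 0.107 g 58.9696329832077
shift [-0.3  0.1  1.2] turn [0. 0. 0.]
[ 0.00630092 -0.00880493  0.03376559]
```

move_arm --turn '[[0, 0, 0], [0, 0, 0], [0, 0, 0], [0, 0, 0], [0, 0, 0]]' --xyz '[[0, 0, 0.5], [0, 0, 1], [0, 0, 1.5], [0, 0, 1.5], [0, 0, 1.5]]' --gripper '[1, 1, 1, 1, 1]'

```text
t: 13.55
position: [0.4347, -0.0216, 0.0724]
tool_rot: [0.998, -0.058, 0.001, 0.0]
contact_force: [-3.6, -0.0, 6.0]
width: 0.101
grip_force: 59.9
```

```bash
python3 -c "
from h import *
to(.434,-.0216,.0715,-6.65);print(env.sense()['ft_torque'])"
```

```text
t13.55 pos [ 0.4347 -0.0216  0.0724] yaw -6.63 j [ 0.42 -0.39 -0.58  0.   -1.38  1.04] F [-3.6 -0.   6. ] w 0.101 g 59.946277141571045
shift [-0.7  0.   0.9] turn [ 0.    -0.001  0.   ]
[ 0.07160208  1.0135941  -0.01829658]
```

Contact felt at TCP 72.3 mm. Raising about 1 mm clear of the plate and sliding in.

move_arm --turn '[[0, 0, 0], [0, 0, 0], [0, 0, 0], [0, 0, 0], [0, 0, 0]]' --xyz '[[0, 0, -1.2], [0, 0, -2.2], [3, 0, -2.2], [8, 0, -2.2], [12, 0, -2.2]]' --gripper '[1, 1, 1, 1, 1]'

```text
t: 14.05
position: [0.4466, -0.023, 0.0733]
tool_rot: [0.998, -0.058, -0.0, 0.0]
contact_force: [-0.8, -0.4, -1.3]
width: 0.101
grip_force: 59.0
```

```bash
python3 -c "
from h import *
to(.4698,-.0258,.0733,-6.65);print(env.sense()['ft_torque'])"
```

```text
t14.05 pos [ 0.4466 -0.023   0.0733] yaw -6.64 j [ 0.4  -0.35 -0.55  0.   -1.37  1.05] F [-0.8 -0.4 -1.3] w 0.101 g 58.969447016716
shift [23.3  0.1 -0. ] turn [0. 0. 0.]
[-0.01892308 -0.00498252  0.00061592]
```

Free of contact. Continuing.

move_arm --turn '[[0, 0, 0], [0, 0, 0], [0, 0, 0], [0, 0, 0], [0, 0, 0]]' --xyz '[[3, 0, 0], [6, 0, 0], [9, 0, 0], [12, 0, 0], [14, 0, 0]]' --gripper '[1, 1, 1, 1, 1]'

```text
t: 14.55
position: [0.4604, -0.0246, 0.0735]
tool_rot: [0.998, -0.058, -0.0, 0.0]
contact_force: [-0.5, 0.3, -2.6]
width: 0.103
grip_force: 59.0
```

```bash
python3 -c "
from h import *
to(.4698,-.0258,.0733,-6.65);print(env.sense()['ft_torque'])"
```

```text
t14.55 pos [ 0.4604 -0.0246  0.0735] yaw -6.64 j [ 0.39 -0.31 -0.52  0.   -1.36  1.07] F [-0.5  0.3 -2.6] w 0.103 g 58.969295024871826
shift [9.5 0.1 0.2] turn [0. 0. 0.]
[-0.06764863  0.0133132   0.0317606 ]
```

move_arm --turn '[[0, 0, 0], [0, 0, 0], [0, 0, 0], [0, 0, 0], [0, 0, 0]]' --xyz '[[2, 0, 0], [4, 0, 0], [6, 0, 0], [8, 0, 0], [9, 0, 0]]' --gripper '[1, 1, 1, 1, 1]'

```text
t: 15.05
position: [0.4693, -0.0256, 0.0735]
tool_rot: [0.998, -0.058, -0.0, 0.0]
contact_force: [0.6, 0.2, -2.0]
width: 0.105
grip_force: 59.0
```

```bash
python3 -c "
from h import *
to(.4698,-.0258,.0733,-6.65);print(env.sense()['ft_torque'])"
```

```text
t15.05 pos [ 0.4693 -0.0256  0.0735] yaw -6.64 j [ 0.38 -0.28 -0.5   0.   -1.36  1.08] F [ 0.6  0.2 -2. ] w 0.105 g 58.96947920322418
shift [0.5 0.1 0.2] turn [0. 0. 0.]
[-0.02913426  0.02869662  0.01402967]
```

move_arm --turn '[[0, 0, 0], [0, 0, 0], [0, 0, 0], [0, 0, 0], [0, 0, 0]]' --xyz '[[0.5, 0, 0], [1, 0, 0], [1.5, 0, 0], [2, 0, 0], [2, 0, 0]]' --gripper '[1, 1, 1, 1, 1]'

```text
t: 15.55
position: [0.4711, -0.0258, 0.0735]
tool_rot: [0.998, -0.058, 0.0, 0.0]
contact_force: [0.7, -0.1, -1.6]
width: 0.104
grip_force: 59.0
```

```bash
python3 -c "
from h import *
to(.4698,-.0258,.0733,-6.65);print(env.sense()['ft_torque'])"
```

```text
t15.55 pos [ 0.4711 -0.0258  0.0735] yaw -6.63 j [ 0.37 -0.28 -0.49  0.   -1.35  1.08] F [ 0.7 -0.1 -1.6] w 0.104 g 58.96928429603577
shift [-1.3  0.1  0.2] turn [ 0. -0.  0.]
[ 0.00277422  0.07919055 -0.01894316]
```

move_arm --turn '[[0, 0, 0], [0, 0, 0], [0, 0, 0], [0, 0, 0], [0, 0, 0]]' --xyz '[[0.5, 0, 0], [1, 0, 0], [1.5, 0, 0], [2, 0, 0], [2, 0, 0]]' --gripper '[1, 1, 1, 1, 1]'

```text
t: 16.05
position: [0.4722, -0.0261, 0.0733]
tool_rot: [0.998, -0.058, -0.001, 0.0]
contact_force: [-6.4, 1.2, 0.9]
width: 0.102
grip_force: 59.3
```

```bash
python3 -c "
from h import *
to(.4698,-.0258,.0733,-6.65);print(env.sense()['ft_torque'])"
```

```text
t16.05 pos [ 0.4722 -0.0261  0.0733] yaw -6.64 j [ 0.37 -0.27 -0.49 -0.   -1.36  1.08] F [-6.4  1.2  0.9] w 0.102 g 59.31428790092468
shift [-2.4 -0.  -0. ] turn [0.    0.002 0.   ]
[0.4397191  2.00183896 0.04407012]
```

The slot end touches the neck: −6 N in x, about 1.5 to 2.4 mm past the axis, as expected. Backing off 1.5 mm and lowering onto the plate.

move_arm --turn '[[0, 0, 0], [0, 0, 0], [0, 0, 0], [0, 0, 0], [0, 0, 0]]' --xyz '[[-1.5, 0, 0], [-1.5, 0, 0.5], [-1.5, 0, 1], [-1.5, 0, 1.4], [-1.5, 0, 1.4]]' --gripper '[1, 1, 1, 1, 1]'

```text
t: 16.55
position: [0.4718, -0.0259, 0.0726]
tool_rot: [0.998, -0.058, 0.0, 0.0]
contact_force: [-2.7, 0.6, 1.5]
width: 0.102
grip_force: 59.4
```

```bash
python3 -c "
from h import *
to(.4698,-.0258,.0733,-6.65);print(env.sense()['ft_torque'])"
```

```text
t16.55 pos [ 0.4718 -0.0259  0.0726] yaw -6.63 j [ 0.37 -0.28 -0.49  0.   -1.35  1.08] F [-2.7  0.6  1.5] w 0.102 g 59.409311413764954
shift [-2.   0.1 -0.7] turn [ 0.    -0.001  0.   ]
[ 0.1827419   0.72860072 -0.02910732]
```

move_arm --turn '[[0, 0, 0], [0, 0, 0], [0, 0, 0], [0, 0, 0], [0, 0, 0]]' --xyz '[[0, 0, 0.3], [0, 0, 0.3], [0, 0, 0.3], [0, 0, 0.3], [0, 0, 0.3]]' --gripper '[0.7, 0.5, 0.3, 0.1, 0]'

```text
t: 17.05
position: [0.4716, -0.0259, 0.0718]
tool_rot: [0.998, -0.058, 0.0, 0.0]
contact_force: [0.4, -0.0, -0.1]
width: 0.502
grip_force: 0.0
```

move_arm --turn '[[0, 0, 0], [0, 0, 0], [0, 0, 0], [0, 0, 0], [0, 0, 0]]' --xyz '[[0, 0, 0], [0, 0, -15], [0, 0, -45], [0, 0, -80], [-20, 0, -115]]' --gripper '[0, 0, 0, 0, 0]'

```text
t: 17.55
position: [0.452, -0.0239, 0.1888]
tool_rot: [0.998, -0.058, -0.0, 0.001]
contact_force: [-0.2, -0.3, 0.9]
width: 0.5
grip_force: 0.0
```

move_arm --turn '[[0, 0, 0], [0, 0, 0], [0, 0, 0], [0, 0, 0], [0, 0, 0]]' --xyz '[[0, -40, -20], [0, -80, -30], [0, -120, -30], [0, -160, -30], [0, -160, -30]]' --gripper '[0, 0, 0, 0, 0]'

```text
t: 18.05
position: [0.4702, 0.1387, 0.2172]
tool_rot: [0.998, -0.056, -0.0, -0.0]
contact_force: [-0.3, 0.2, -0.5]
width: 0.504
grip_force: 0.0
```

```bash
python3 - <<'E'
from h import *
to(.42,.13,.2,-6.65)
t=env.read_camera('top');s=env.read_camera('side')
W=np.zeros((600,800,3),np.uint8);W[:400,:480]=cv2.resize(t[180:280,240:360],(480,400),interpolation=2);W[200:600,400:]=cv2.resize(s[200:280,280:360],(400,400),interpolation=2)
cv2.imwrite('pics/e.png',W)
E
```

```text
t18.05 pos [0.4702 0.1387 0.2172] yaw -6.42 j [ 0.7  -0.26 -0.21 -0.   -1.61  0.76] F [-0.3  0.2 -0.5] w 0.504 g 0.0
shift [-48.9  14.3  17.3] turn [-0.     0.     0.004]
```

View pics/e.png

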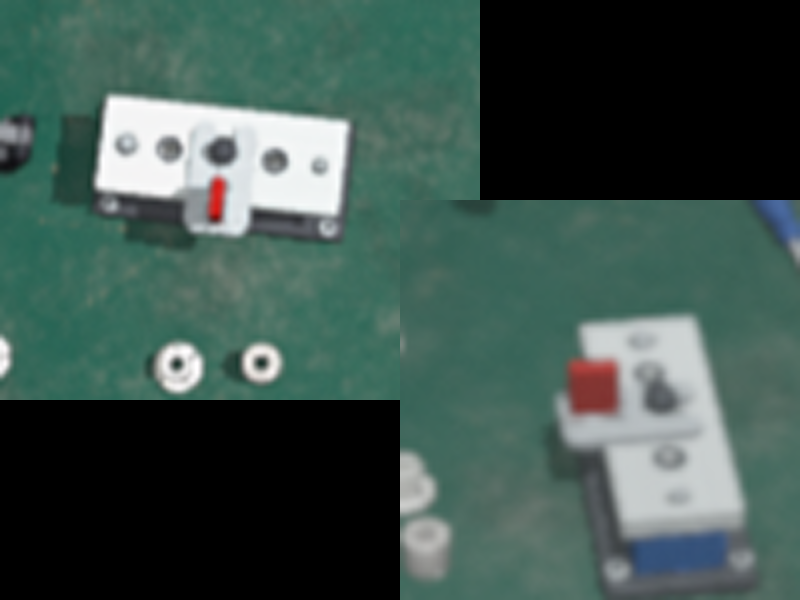

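In the top crop the stud head (222,150) sits in the keeper's slot, with the fin (217,200) on the robot side. In the side crop the plate is flush and the keeper lies flat under the head. Handing in.

```bash
python3 -c "
from h import *
print(env.sign_off())"
```

```text
the job is handed in; nothing more can be done
None
```

The job is handed in at about 18 s of the 69 s allowed. The guide plate is seated over both pins and the red-finned keeper lies home under the stud head, both released. The final pictures and force readings agree with this, but the hand-in returned no verdict.

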